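# Turn the find to the camera and take its picture

## Robot

A 6-joint arm with a two-finger parallel gripper is mounted at the origin on the work surface. World frame = base frame: x ahead of the robot, y to its left, z up, the work surface at z = 0. Lengths are in mm, angles in rad, forces in N, time in s.
With the tool pointing down it reaches from about 350 to 875 mm from the base axis. Payload 4.2 kg.
Tool frame: the origin (TCP) lies between the finger pads; the fingertips stand 11 mm ahead of it and the grasp point (between the pads) lies 8 mm behind it; z points along the fingers, y is the direction in which the jaws open and shut (so a half turn about z gives the same grasp; the last joint's range is limited). The gripper opens to 85 mm and grips with 20 to 120 N. Pads are 22 mm wide; open, the fingers measure 114 mm over their backs; the gripper's body (76 mm by 85 mm) begins 54 mm behind the grasp point. The pads swing forward as they close: fully open they stand 13 mm farther back than shut.
Start: joints at [1.487, 0.385, 0.008, 0, -1.194, -0.259], TCP at [210.046, 588.626, 242.312] pointing down, gripper open.
Joint ranges: [-3.14, 3.14], [-1.21, 2.06], [-1.07, 1.41], [-3.16, 2.05], [-2.99, -0.16], [-3.1, 3.1]. Speed limits (rad/s): [2.79, 2.79, 3.14, 3.14, 3.14, 3.14].

## Interface

Orientations are given as a unit quaternion [x, y, z, w].
In Python, from bench import * gives the robot as it stands.
- The arm moves only by the tool servo_tool, never from a script. Its argument "rows" is a list of rows, each a list of 7 numbers: the opening, from 0 (shut) to 1 (fully open), then the shift along the tool's x, y, z in cm, then the turn, a rotation vector about the tool's x, y, z in degrees. A call has 1 to 12 rows; each row shifts and turns the commanded pose from where the row before left it, along the tool's axes as they then stand; what a row does not reach is not made up. A row lasts 1/10 s, in which the tool goes at most 50 mm and 8.59 degrees, less where a joint would pass 70% of its speed; a pose out of reach is approached as far as the arm can. A call is refused whole if a number of a shift passes 5 or a number of a turn 8.59, either way. A call with a gripper value outside its range is refused whole. The fingers move at their own pace and stop on an object; the grip force is fixed at half the most. Time passes only in rows, so rows that do not move let the fingers close. It gives the time, the measured TCP pose, the force and the opening at its end, in the units of the state.
- read_state(): the state, without advancing time (a new reading comes with each control period).
- get_image(name): name is "scene" or "top" or "wrist"; returns a dict with "image" (384x512x3 uint8, red, green, blue), "mtx" (3x3 intrinsics, pixels), "extrinsics" (4x4, takes a point from camera to world coordinates). Camera axes: x right, y up, looking along -z (the intrinsics and any distortion apply to the point x, -y, -z); pixel columns grow to the right and rows downward; lengths in mm; the calibration is good to about 2 mm. A picture is of the moment at which its call begins. There is no depth.
- job_done(): hands the job in, once; it reports no verdict.
The state is a dict: "clock": time; "joints": joint angles; "joint_vel": joint speeds; "joint_efforts": joint torques, N m; "position": TCP position; "ee_rot": TCP orientation; "contact_force": force on the tool from outside, world axes, zero at the start; "wrist_torque": the same for the moment, N m; "gripper_width": finger opening in mm.
Only numpy, scipy, OpenCV 4.12 (cv2) and the standard library are available. Lean on these libraries where they do the work, as an engineer would, in place of code of your own. Each camera call takes 0.05 s, during which the arm holds its last target. There are 200 camera calls.

## Task

A stone tool stands on the photo turntable. Push the post on the turntable's arm round with a fingertip, either way, until the arm points straight at the camera's lens, and leave it standing so; only then press the shutter button on the grey release box fully down and let it come back up. The stone must ride along untouched and upright where it stands on the disc: lift nothing, do not touch the camera, and leave the jar, tape roll and cobble where they are.

Things in the scene. Friction and masses are not known exactly. Their poses are not given: they have to be found in the camera images.
- turntable (a joint): angle of the turntable disc in rad, growing anticlockwise seen from above; stops at -4.3 and 4.3, starts between -0.9 and 0.9 with the arm roughly towards the robot, while the camera stands on the far side; turning the shorter way round always stays within the stops. It turns with a light drag (about 1 to 2 N pushed at the post), has no spring, and stays where it is left.
- pivot (a point): centre of the top of the turntable disc, on its vertical turning axis; x axis points along the arm. White disc 200 mm across with a grey mat, its top 34 mm above the table, on a fixed black foot 150 mm across.
- bar_tip (a point): end of the arm: an aluminium bar 16 mm wide and 12 mm thick lying level (21 to 33 mm above the table), reaching out radially from the disc; this point is 152 mm from the axis, 27 mm above the table. x axis points outwards along the arm.
- post_top (a point): top of the upright round aluminium post on the arm, 14 mm across, 132 mm from the turning axis; it rises from the bar (33 mm above the table) to 84 mm above the table and is there to be pushed.
- camera: compact black camera on a low steel stand, fixed to the table. The frame's origin lies on the table right under the turntable's axis, NOT in the camera; its x axis points level from there to the lens, which always faces the turntable. The camera's body lies 262 to 308 mm from the turntable's axis, 112 mm wide, its highest point 112 mm above the table; the lens barrel (60 mm across) reaches in to 222 mm from the axis.
- lens (a point): centre of the lens's front glass, 221 mm from the turntable's axis, 68 mm above the table.
- shutter (a joint): travel of the shutter button in m: 0 up, 0.006 fully down; springs back; about 4 N presses it fully down.
- shutter_top (a point): centre of the top of the round white shutter button, 32 mm across, facing up; it goes straight down when pressed. It stands on a grey release box 70 x 110 x 30 mm high, fixed to the table, to the left or right of the turntable.
- stone: reddish-brown flaked stone, a blunt cone 62 mm across and 58 mm high, standing loose on the turntable disc near its centre; origin at the centre of its underside.
- jar: closed jar with a white cap and a plain paper label, 64 mm across, 85 mm high, loose; origin at the centre of its underside. Bystander.
- tape: blue roll of tape lying flat, 90 mm across, 24 mm high, loose; origin at the centre of its underside. Bystander.
- cobble: grey round cobble, 72 mm across, 47 mm high, loose; origin at the centre of its underside. Bystander.
There are look-alikes about, which are no part of the job. Of the things like the part that bears shutter, leave any that is green, pink or red; of the rest the smaller one is meant.

How it is judged (in metres and radians):
On the way, in this order (a step that is already met when the one before it is completed fails the run):
1. the arm points at the lens and the turntable stands still (y of bar_tip in the frame of camera between -0.012 and 0.012 m and x of bar_tip in the frame of camera above 0.1 m and velocity of joint turntable between -0.05 and 0.05 rad/s), for 0.3 s.
2. the shutter button is pressed fully down (value of joint shutter above 0.0045 m), for 0.04 s.
At the end, for the whole second after the job is handed in: Turntable still, arm tip within 12 mm (4.5 degrees) of the line from axis to lens; after that the button was pressed at least 4.5 mm and is up again; stone upright on the disc within 45 mm of its centre; jar, tape and cobble within 15 mm of their start (all of step 1 and value of joint shutter below 0.002 m and angle between stone's own z axis and vertical below 0.2 rad and horizontal distance between stone and pivot below 0.045 m and height (world z) of stone between 0.028 and 0.042 m and distance of each of jar, tape, cobble from where it was at the start of the episode below 0.015 m); the robot touches nothing.
It fails at once if the shutter is pressed while the arm does not point at the lens (value of joint shutter above 0.0045 m and not (y of bar_tip in the frame of camera between -0.016 and 0.016 m and x of bar_tip in the frame of camera above 0.1 m)).
It fails at once if the robot touches the stone (contact force between any of the arm, the fingers and stone above 0.5 N).
It fails at once if the stone is tipped over or lifted (angle between stone's own z axis and vertical above 0.35 rad or height (world z) of stone above 0.045 m).
It fails at once if the camera is knocked (contact force between any of the arm, the fingers and camera above 1 N).
It fails at once if a bystander is moved or lifted (distance of any of jar, tape, cobble from where it was at the start of the episode above 0.02 m).
It also fails if it takes over 61 s, if anything falls off the work surface, if the arm or the gripper's body presses on something with over 40 N, if the wrist force passes 120 N, or if a joint passes its speed limit or range.

## Working session

There is one attempt and no reset: what is moved stays moved. The work goes in short steps, Python scripts to look and compute and a tool call to move; the robot and the scene stay as the last step left them, time stands still between calls to the robot, and variables do not carry over. Pictures are saved under pics/ and viewed, about 8 in all and at most 12, crops included, and the job is handed in when it is done.

Besides the shell and the picture viewer there is one more tool, called after ">>>" as name(argument=value, ...), one argument or row to a line, values as JSON. servo_tool: Moves the arm, as the interface text tells. Its arguments: {"type":"object","properties":{"rows":{"type":"array","items":{"type":"array","items":{"type":"number"}}}},"required":["rows"]}

```bash
mkdir -p pics && cat > h.py <<'E'
from bench import *
import numpy as np, cv2
def cast(im,u,v,z):
    K=im["mtx"];E=np.array(im["extrinsics"])
    d=np.linalg.inv(K)@np.array([u,v,1.]);d=np.array([d[0],-d[1],-d[2]])
    d=E[:3,:3]@d;o=E[:3,3];return o+d*(z-o[2])/d[2]
def proj(im,p):
    E=np.linalg.inv(np.array(im["extrinsics"]));c=E[:3,:3]@np.array(p,float)+E[:3,3]
    q=np.array(im["mtx"])@np.array([c[0],-c[1],-c[2]]);return q[:2]/q[2]
def save(im,n,crop=None,s=1):
    a=im["image"][:,:,::-1]
    if crop: a=a[crop[1]:crop[3],crop[0]:crop[2]]
    cv2.imwrite("pics/"+n,cv2.resize(a,None,fx=s,fy=s,interpolation=cv2.INTER_CUBIC))
E
python3 - <<'E'
from h import *
import pickle
ims={n:get_image(n) for n in("top","scene")}
pickle.dump(ims,open("ims.pkl","wb"))
for n in ims:
    save(ims[n],n+"0.png",s=1.5); print(n,np.round(ims[n]["extrinsics"],3),ims[n]["mtx"],[k for k in ims[n]])
s=read_state();print(s)
E
```

```text
top [[-8.000000e-03  9.820000e-01 -1.900000e-01  2.723190e+02]
 [-1.000000e+00 -8.000000e-03  1.000000e-03 -5.351100e+01]
 [-1.000000e-03  1.900000e-01  9.820000e-01  1.242037e+03]
 [ 0.000000e+00  0.000000e+00  0.000000e+00  1.000000e+00]] [[405.20404556   0.         263.58725035]
 [  0.         405.20404556 186.33143165]
 [  0.           0.           1.        ]] ['image', 'mtx', 'extrinsics']
scene [[ 8.400000e-01 -3.950000e-01  3.720000e-01  1.042006e+03]
 [ 5.430000e-01  5.930000e-01 -5.950000e-01 -9.388370e+02]
 [ 1.400000e-02  7.010000e-01  7.130000e-01  1.155622e+03]
 [ 0.000000e+00  0.000000e+00  0.000000e+00  1.000000e+00]] [[434.52284471   0.         260.6297835 ]
 [  0.         434.52284471 189.85720546]
 [  0.           0.           1.        ]] ['image', 'mtx', 'extrinsics']
{'clock': 0.1, 'joints': array([ 1.48660863e+00,  3.85477044e-01,  6.77708563e-03, -4.14519205e-04,
       -1.19401871e+00, -2.58594794e-01]), 'joint_vel': array([-0.00074382, -0.0006556 ,  0.00388208,  0.0018782 , -0.00031856,
       -0.00030444]), 'joint_efforts': array([-2.93508083e-04, -3.93316162e+01,  1.88930172e+01,  4.19796154e+00,
       -2.59810928e-03,  5.97604995e-06]), 'position': array([209.89147885, 588.17500077, 241.34129084]), 'ee_rot': array([ 9.85334925e-01, -1.70628615e-01, -1.08204704e-04,  9.74296378e-04]), 'contact_force': array([ 0.78563563, -0.02616369, -0.33001965]), 'wrist_torque': array([ 0.07391098,  0.03171852, -0.05092354]), 'gripper_width': 85.51177929468659}
```

View pics/top0.png

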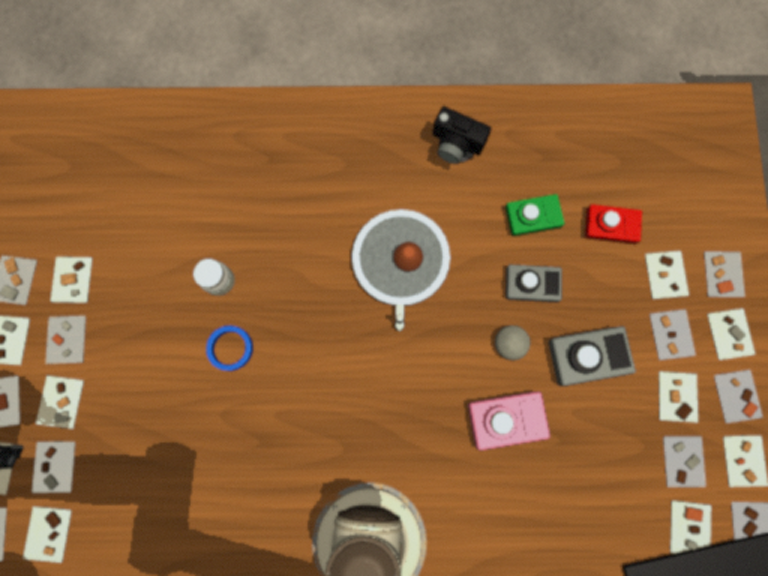

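View pics/scene0.png

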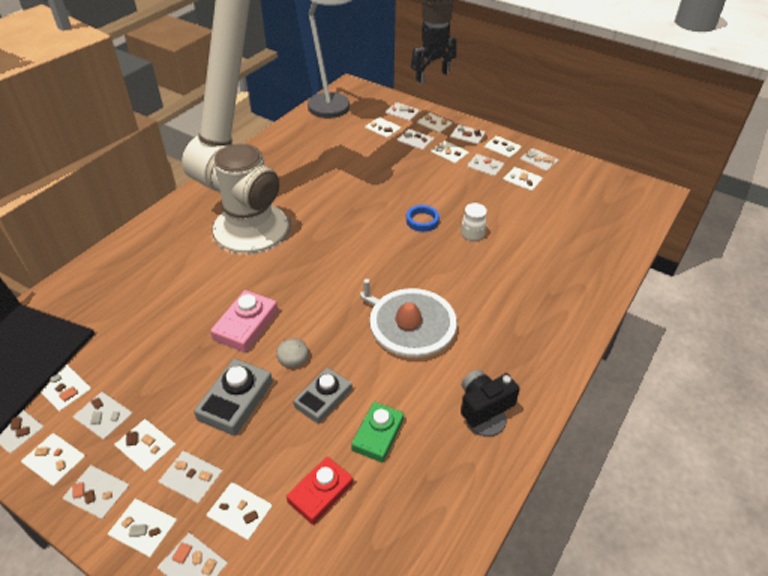

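The candidates for the release box, in top0 pixels (1.5x), are small grey (534,283), large grey (592,356), green (535,215), red (614,223) and pink (510,420). Green, red and pink are excluded, and of the two grey ones the smaller at (534,283) is meant. The arm with its post is at (400,318), the disc at (401,257), and the camera lens at about (452,150).

```bash
python3 - <<'E'
from h import *
import pickle
ims=pickle.load(open("ims.pkl","rb"));t,s=ims["top"],ims["scene"]
def blob(im,box,f):
    x0,y0,x1,y1=box;h=cv2.cvtColor(im["image"],cv2.COLOR_RGB2HSV)[y0:y1,x0:x1].astype(int)
    m=f(h[...,0],h[...,1],h[...,2]).astype(np.uint8)
    n,l,st,c=cv2.connectedComponentsWithStats(m);i=1+np.argmax(st[1:,4])
    return (l==i),c[i]+[x0,y0],st[i,4]
def tri(u,v):
    A=[];b=[]
    P=[];
    for im,p in((t,u),(s,v)):
        o=np.array(im["extrinsics"])[:3,3];d=cast(im,*p,0)-o;d/=np.linalg.norm(d);M=np.eye(3)-np.outer(d,d);A.append(M);b.append(M@o)
    x=np.linalg.solve(sum(A),sum(b));return x,[np.linalg.norm(M@x-bb) for M,bb in zip(A,b)]
low=lambda h,S,v:(S<60)&(v>90)
# disc
for im,box,n in((t,(225,130,310,208),"t"),(s,(240,185,310,243),"s")):
    m,c,a=blob(im,box,low);cs,_=cv2.findContours(m.astype(np.uint8),0,1)
    p=max(cs,key=cv2.contourArea)[:,0]+box[:2]
    w=np.array([cast(im,*q,34)[:2] for q in p])
    c0=np.median(w,0)
    for _ in range(5):
        k=abs(np.linalg.norm(w-c0,axis=1)-100)<8
        q=w[k];sol=np.linalg.lstsq(np.c_[2*q,np.ones(len(q))],(q**2).sum(1),rcond=None)[0];c0=sol[:2]
    print("disc",n,c0,"r",np.sqrt(sol[2]+c0@c0),k.sum(),len(k))
wh=lambda h,S,v:(S<40)&(v>190)
mt,ct,at=blob(t,(342,178,363,197),wh);ms,cs_,as_=blob(s,(207,245,228,265),wh)
print("btn",ct,at,cs_,as_,tri(ct,cs_))
# camera black
bk=lambda h,S,v:(v<60)
mt,ct,at=blob(t,(280,65,335,112),bk);print("cam top",ct,at,cast(t,*ct,90))
box=blob(t,(336,172,378,202),lambda h,S,v:(S<70)&(v<150))
cc=cv2.minAreaRect(np.argwhere(box[0])[:,::-1].astype(np.float32));print("box",cc,box[2])
# stone
m,c,a=blob(t,(230,140,305,205),lambda h,S,v:(S>120)&((h<12)|(h>170)));print("stone",c,a,cast(t,*c,50))
def crop(im,x0,y0,x1,y1,k):return cv2.resize(im["image"][y0:y1,x0:x1,::-1],(400,300),interpolation=cv2.INTER_CUBIC)
a=np.hstack([crop(t,330,170,378,206,0),crop(t,280,66,336,108,0)])
b=np.hstack([crop(s,300,240,352,279,0),crop(t,245,190,285,220,0)])
cv2.imwrite("pics/crops.png",np.vstack([a,b]))
E
```

```text
disc t [553.61617959 -64.59781136] r 99.42316976884416 179 187
disc s [523.2869368  -60.47950697] r 100.37493166464704 26 183
btn [352.86363636 186.13636364] 66 [217.27692308 253.33846154] 65 (array([ 501.3548265 , -322.59588364,   46.82112852]), [np.float64(0.02851400081021937), np.float64(0.028514000810323705)])
cam top [307.38271605  88.31138546] 729 [ 796.78377811 -189.92044793   90.        ]
box ((19.5, 16.5), (23.0, 35.0), 90.0) 725
stone [271.74814815 170.65555556] 270 [550.43308897 -79.44486091  50.        ]
```

View pics/crops.png

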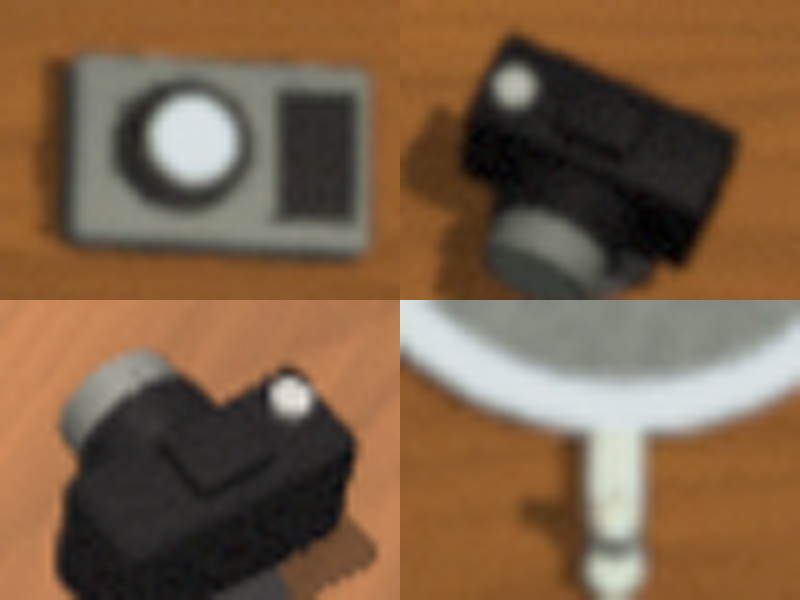

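```bash
python3 - <<'E'
from h import *
import pickle
t=pickle.load(open("ims.pkl","rb"))["top"]
P=np.array([553.6,-64.6])
def az(p):d=p[:2]-P;return np.round(p[:2],1),round(float(np.linalg.norm(d)),1),round(float(np.degrees(np.arctan2(d[1],d[0]))),1)
cv=lambda x,y:((x-400)/7.143+280-.43,y/7.143+66-.43)
print("lens",az(cast(t,*cv(538,265),68)))
for z in(95,105):
    a=cast(t,*cv(512,38),z);b=cast(t,*cv(738,135),z);print("back edge",az((a+b)/2),np.linalg.norm(a-b),"normal",np.degrees(np.arctan2((b-a)[1],(b-a)[0]))+90)
cp=lambda x,y:((x-400)/10+245-.45,(y-300)/10+190-.45)
print("post",az(cast(t,*cp(612,572),84)),"bar",az(cast(t,*cp(618,450),33)))
print("jar",az(cast(t,209/1.5,273/1.5,85)),"tape",az(cast(t,229/1.5,348/1.5,12)),"cobble",az(cast(t,512/1.5,342/1.5,25)))
for q in ([560,-65,34],[785,-175,100]):print(proj(t,q))
E
```

```text
lens (array([ 759.9, -165.1]), 229.5, -26.0)
back edge (array([ 829. , -201.4]), 307.5, -26.4) 105.03044571051481 normal -25.475149324038526
back edge (array([ 824.2, -200.1]), 302.6, -26.6) 104.11477832038669 normal -25.475149324038398
post (array([407. , -59.8]), 146.7, 178.1) bar (array([449.8, -62.3]), 103.9, 178.7)
jar (array([511.6, 307.7]), 374.7, 96.4) tape (array([371.9, 282.4]), 391.7, 117.6) cobble (array([ 378. , -286.5]), 283.0, -128.4)
[266.89382157 168.83906071]
[302.88504403  90.59936125]
```

The lens azimuth from the pivot is about -26° (lens, back edge and edge normal agree to about 0.6°). The arm is at about 178.4°, so the shorter way is anticlockwise by about 155.5°. The crops confirm the small grey box, about 104x68 mm. I'll put the half-open fingers around the post, with tool x radial.

```bash
cat >> h.py <<'E'
def yaw(q):
    from scipy.spatial.transform import Rotation as R
    x=R.from_quat(q).as_matrix();return float(np.degrees(np.arctan2(x[1,0],x[0,0]))),x[:,2]
def plan(p,a,pts,g):
    "pts: list of (x,y,z,azimuth) per row; tool-frame rows"
    p=np.array(p,float);rows=[]
    for q in pts:
        d=np.array(q[:3])-p;r=np.radians(a);c,s=np.cos(r),np.sin(r)
        v=np.round([(d[0]*c+d[1]*s)/10,(d[0]*s-d[1]*c)/10,-d[2]/10],2);w=round(a-q[3],2)
        rows.append([g,*map(float,v),0,0,w])
        p=p+10*np.array([v[0]*c+v[1]*s,v[0]*s-v[1]*c,-v[2]]);a-=w
    return rows
def line(p,a,q,n):
    A=np.array([*p,a]);B=np.array(q,float);return [A+(B-A)*(i+1)/n for i in range(n)]
def show(rows):
    for i in range(0,len(rows),12):print(str(rows[i:i+12]).replace(" ","").replace(".0,",","))
E
python3 - <<'E'
from h import *
s=read_state();a,z=yaw(s["ee_rot"]);print(a,z)
p=s["position"]
show(plan([210,588.6,242.3],-19.6,line([210,588.6,242.3],-19.6,[421.7,-61,160,-181.5],22),.5))
E
```

```text
-19.648743004028503 [-5.45721431e-04 -1.88309086e-03 -9.99998078e-01]
[[0.5,1.9,2.46,0.37,0,0,np.float64(7.36)],[0.5,2.19,2.19,0.38,0,0,np.float64(7.36)],[0.5,2.46,1.9,0.37,0,0,np.float64(7.36)],[0.5,2.69,1.57,0.38,0,0,np.float64(7.36)],[0.5,2.86,1.2,0.37,0,0,np.float64(7.36)],[0.5,2.99,0.84,0.37,0,0,np.float64(7.35)],[0.5,3.07,0.44,0.38,0,0,np.float64(7.36)],[0.5,3.11,0.05,0.37,0,0,np.float64(7.36)],[0.5,3.08,-0.36,0.38,0,0,np.float64(7.36)],[0.5,3.02,-0.74,0.37,0,0,np.float64(7.36)],[0.5,2.89,-1.13,0.38,0,0,np.float64(7.36)],[0.5,2.73,-1.48,0.37,0,0,np.float64(7.36)]]
[[0.5,2.51,-1.83,0.37,0,0,np.float64(7.36)],[0.5,2.26,-2.13,0.38,0,0,np.float64(7.36)],[0.5,1.97,-2.4,0.37,0,0,np.float64(7.36)],[0.5,1.64,-2.64,0.38,0,0,np.float64(7.36)],[0.5,1.3,-2.82,0.37,0,0,np.float64(7.35)],[0.5,0.92,-2.97,0.37,0,0,np.float64(7.36)],[0.5,0.53,-3.05,0.38,0,0,np.float64(7.36)],[0.5,0.14,-3.11,0.37,0,0,np.float64(7.36)],[0.5,-0.26,-3.09,0.38,0,0,np.float64(7.36)],[0.5,-0.66,-3.04,0.37,0,0,np.float64(7.36)]]
```

>>> servo_tool(
  rows=[
    [0.5, 1.9, 2.5, 0.4, 0, 0, 7.4],
    [0.5, 2.2, 2.2, 0.4, 0, 0, 7.4],
    [0.5, 2.5, 1.9, 0.4, 0, 0, 7.4],
    [0.5, 2.7, 1.6, 0.4, 0, 0, 7.4],
    [0.5, 2.9, 1.2, 0.4, 0, 0, 7.4],
    [0.5, 3.0, 0.8, 0.4, 0, 0, 7.4],
    [0.5, 3.1, 0.4, 0.4, 0, 0, 7.4],
    [0.5, 3.1, 0, 0.4, 0, 0, 7.4],
    [0.5, 3.1, -0.4, 0.4, 0, 0, 7.4],
    [0.5, 3.0, -0.7, 0.4, 0, 0, 7.4],
    [0.5, 2.9, -1.1, 0.4, 0, 0, 7.4],
    [0.5, 2.7, -1.5, 0.4, 0, 0, 7.4],
  ],
)

```text
clock: 1.3
position: [325.4, 231.5, 194.0]
ee_rot: [-0.583, 0.813, 0.0, -0.0]
contact_force: [1.5, -0.6, -0.6]
gripper_width: 43.1
```

>>> servo_tool(
  rows=[
    [0.5, 2.5, -1.8, 0.4, 0, 0, 7.4],
    [0.5, 2.3, -2.1, 0.4, 0, 0, 7.4],
    [0.5, 2.0, -2.4, 0.4, 0, 0, 7.4],
    [0.5, 1.6, -2.6, 0.4, 0, 0, 7.4],
    [0.5, 1.3, -2.8, 0.4, 0, 0, 7.4],
    [0.5, 0.9, -3.0, 0.4, 0, 0, 7.4],
    [0.5, 0.5, -3.0, 0.4, 0, 0, 7.4],
    [0.5, 0.1, -3.1, 0.4, 0, 0, 7.4],
    [0.5, -0.3, -3.1, 0.4, 0, 0, 7.4],
    [0.5, -0.7, -3.0, 0.4, 0, 0, 7.4],
    [0.5, 0, 0, 0, 0, 0, 0],
  ],
)

```text
clock: 2.4
position: [418.6, -64.3, 153.4]
ee_rot: [0.024, 1.0, -0.0, -0.001]
contact_force: [0.1, -0.2, 0.0]
gripper_width: 42.8
```

```bash
python3 - <<'E'
from h import *
s=read_state();print(s["clock"],s["position"],yaw(s["ee_rot"])[0],s["joints"],s["contact_force"],s["gripper_width"])
w=get_image("wrist");save(w,"w1.png",s=1.4)
for q in([421.7,-61.2,84],[421.7,-61.2,33]):print(proj(w,q))
E
```

```text
2.4 [418.57277824 -64.32118908 153.44102463] 177.1969788568753 [ 2.34525475e-01  1.37281731e-01 -5.88828425e-01  1.34759436e-04
 -8.46641351e-01 -1.85433253e+00] [ 0.12445229 -0.24160317  0.02450587] 42.80338120112316
[261.72839687 207.25989666]
[260.85230618 187.51376876]
```

View pics/w1.png

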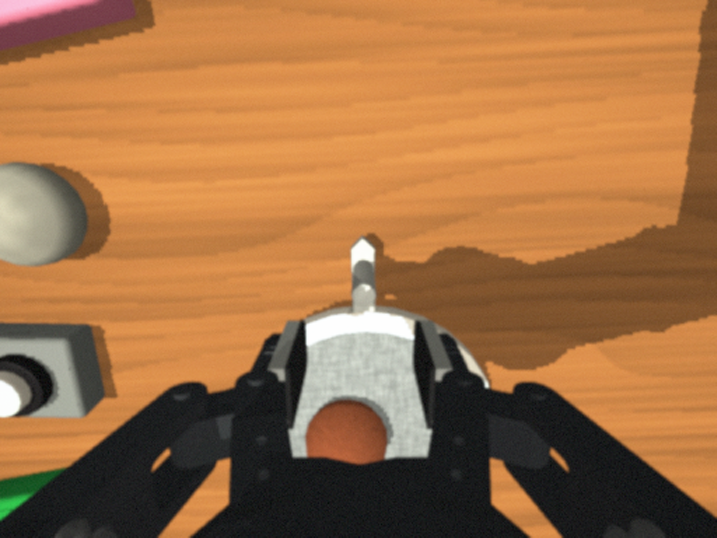

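The wrist view shows the post top at (364,293) of the 1.4x picture, within 2 mm of the prediction. The gap is centred over it, and the stone is well inside. I'll shift 3 mm and descend.

>>> servo_tool(
  rows=[
    [0.5, -0.3, 0.3, 0.7, 0, 0, 0],
    [0.5, 0, 0, 2, 0, 0, 0],
    [0.5, 0, 0, 2, 0, 0, 0],
    [0.5, 0, 0, 2, 0, 0, 0],
    [0.5, 0, 0, 1, 0, 0, 0],
    [0.5, 0, 0, 1, 0, 0, 0],
    [0.5, 0, 0, 0, 0, 0, 0],
  ],
)

```text
clock: 3.15
position: [421.1, -58.7, 66.4]
ee_rot: [0.021, 1.0, -0.0, -0.001]
contact_force: [-0.2, -0.1, -0.1]
gripper_width: 42.5
```

```bash
python3 - <<'E'
from h import *
s=read_state();a=yaw(s["ee_rot"])[0]-360;p=s["position"];print(s["clock"],p,a,s["contact_force"])
w=get_image("wrist");print("wristcam",np.round(w["extrinsics"],2)[:3,3])
P=np.array([553.6,-64.6])
d=p[:2]-P;th0=np.degrees(np.arctan2(d[1],d[0]))%360-360;print("th0",th0,np.hypot(*d))
# tcp azimuth goes to -26-lead; trailing pad touches post: tcp leads by (21.5-7)/132 rad
lead=np.degrees((s["gripper_width"]/2-7)/132);end=-26+lead;print("lead",lead,"end",end)
pts=[];n=60
for i in range(n):
    f=(i+1)/n;th=th0+(end-th0)*f;r=132
    pts.append((P[0]+r*np.cos(np.radians(th)),P[1]+r*np.sin(np.radians(th)),66,a+(-26-a)*f))
show([[float(v) for v in r] for r in plan(p,a,pts,.5)])
print([np.round(pts[i],1) for i in(11,23,35,47,59)])
E
```

```text
3.15 [421.12308851 -58.7278846   66.44446068] -182.37455736488423 [-0.21210136 -0.10119356 -0.07101395]
wristcam [345.64 -56.1  197.93]
th0 -182.5380071056549 132.60699007696053
lead 6.183454321988712 end -19.816545678011288
[[0.5,-0.07,-0.62,0.04,0,0,-2.61],[0.5,-0.02,-0.63,0,0,0,-2.6],[0.5,-0.01,-0.62,0,0,0,-2.61],[0.5,-0.02,-0.63,0,0,0,-2.6],[0.5,-0.02,-0.62,0,0,0,-2.61],[0.5,-0.02,-0.63,0,0,0,-2.61],[0.5,-0.02,-0.62,0,0,0,-2.6],[0.5,-0.02,-0.63,0,0,0,-2.61],[0.5,-0.02,-0.62,0,0,0,-2.61],[0.5,-0.02,-0.62,0,0,0,-2.6],[0.5,-0.03,-0.63,0,0,0,-2.61],[0.5,-0.02,-0.62,0,0,0,-2.6]]
[[0.5,-0.03,-0.63,0,0,0,-2.61],[0.5,-0.03,-0.62,0,0,0,-2.61],[0.5,-0.03,-0.63,0,0,0,-2.6],[0.5,-0.03,-0.62,0,0,0,-2.61],[0.5,-0.03,-0.62,0,0,0,-2.61],[0.5,-0.03,-0.63,0,0,0,-2.6],[0.5,-0.03,-0.62,0,0,0,-2.61],[0.5,-0.04,-0.62,0,0,0,-2.6],[0.5,-0.04,-0.63,0,0,0,-2.61],[0.5,-0.03,-0.62,0,0,0,-2.61],[0.5,-0.04,-0.63,0,0,0,-2.6],[0.5,-0.04,-0.62,0,0,0,-2.61]]
[[0.5,-0.04,-0.62,0,0,0,-2.61],[0.5,-0.04,-0.63,0,0,0,-2.6],[0.5,-0.05,-0.62,0,0,0,-2.61],[0.5,-0.04,-0.62,0,0,0,-2.6],[0.5,-0.05,-0.63,0,0,0,-2.61],[0.5,-0.
[... 420 characters left out ...]
-0.62,0,0,0,-2.6],[0.5,-0.07,-0.62,0,0,0,-2.61],[0.5,-0.06,-0.62,0,0,0,-2.61],[0.5,-0.07,-0.62,0,0,0,-2.6],[0.5,-0.06,-0.63,0,0,0,-2.61]]
[[0.5,-0.07,-0.62,0,0,0,-2.61],[0.5,-0.07,-0.62,0,0,0,-2.6],[0.5,-0.07,-0.62,0,0,0,-2.61],[0.5,-0.07,-0.62,0,0,0,-2.6],[0.5,-0.08,-0.62,0,0,0,-2.61],[0.5,-0.07,-0.62,0,0,0,-2.61],[0.5,-0.08,-0.62,0,0,0,-2.6],[0.5,-0.07,-0.62,0,0,0,-2.61],[0.5,-0.08,-0.62,0,0,0,-2.61],[0.5,-0.08,-0.62,0,0,0,-2.6],[0.5,-0.08,-0.62,0,0,0,-2.61],[0.5,-0.08,-0.62,0,0,0,-2.6]]
[array([ 439.3, -130.6,   66. , -151.1]), array([ 492.8, -181.7,   66. , -119.8]), array([ 565.3, -196.1,   66. ,  -88.5]), array([ 634.2, -169.1,   66. ,  -57.3]), array([ 677.8, -109.3,   66. ,  -26. ])]
```

>>> servo_tool(
  rows=[
    [0.5, -0.05, -0.3, 0, 0, 0, -1.3],
    [0.5, 0, -0.3, 0, 0, 0, -1.3],
    [0.5, 0, -0.3, 0, 0, 0, -1.3],
    [0.5, 0, -0.3, 0, 0, 0, -1.3],
    [0.5, -0.02, -0.3, 0, 0, 0, -1.3],
    [0.5, -0.02, -0.3, 0, 0, 0, -1.3],
    [0.5, -0.02, -0.5, 0, 0, 0, -2.1],
    [0.5, -0.02, -0.62, 0, 0, 0, -2.6],
    [0.5, -0.02, -0.62, 0, 0, 0, -2.6],
    [0.5, -0.02, -0.62, 0, 0, 0, -2.6],
    [0.5, -0.02, -0.62, 0, 0, 0, -2.6],
    [0.5, -0.02, -0.62, 0, 0, 0, -2.6],
  ],
)

```text
clock: 4.4
position: [431.2, -112.1, 68.2]
ee_rot: [-0.179, 0.984, 0.0, 0.0]
contact_force: [-1.3, 0.6, 0.6]
gripper_width: 42.5
```

```bash
cat > st.py <<'E'
from h import *
s=read_state();a=yaw(s["ee_rot"])[0];a-=360*(a>90);p=s["position"]
d=p[:2]-[553.6,-64.6];th=np.degrees(np.arctan2(d[1],d[0]));th-=360*(th>90)
print(s["clock"],np.round(p,1),"a",round(a,1),"th",round(th,1),"r",round(np.hypot(*d),1),np.round(s["contact_force"],1),s["gripper_width"])
E
python3 st.py
```

```text
4.4 [ 431.2 -112.1   68.2] a -159.4 th -158.8 r 131.3 [-1.3  0.6  0.6] 42.54626521329235
```

>>> servo_tool(
  rows=[
    [0.5, -0.01, -0.62, 0, 0, 0, -2.7],
    [0.5, -0.01, -0.62, 0, 0, 0, -2.7],
    [0.5, -0.01, -0.62, 0, 0, 0, -2.7],
    [0.5, -0.01, -0.62, 0, 0, 0, -2.7],
    [0.5, -0.01, -0.62, 0, 0, 0, -2.7],
    [0.5, -0.01, -0.62, 0, 0, 0, -2.7],
    [0.5, -0.01, -0.62, 0, 0, 0, -2.7],
    [0.5, -0.01, -0.62, 0, 0, 0, -2.7],
    [0.5, -0.01, -0.62, 0, 0, 0, -2.7],
    [0.5, -0.01, -0.62, 0, 0, 0, -2.7],
    [0.5, -0.01, -0.62, 0, 0, 0, -2.7],
    [0.5, -0.01, -0.62, 0, 0, 0, -2.7],
  ],
)

```text
clock: 5.6
position: [474.7, -171.3, 68.2]
ee_rot: [-0.446, 0.895, -0.0, 0.0]
contact_force: [-0.9, 0.3, 0.7]
gripper_width: 42.9
```

```bash
python3 st.py
```

```text
5.6 [ 474.7 -171.3   68.2] a -127.0 th -126.5 r 132.8 [-0.9  0.3  0.7] 42.89569235824139
```

>>> servo_tool(
  rows=[
    [0.5, -0.03, -0.62, 0, 0, 0, -2.7],
    [0.5, -0.03, -0.62, 0, 0, 0, -2.7],
    [0.5, -0.03, -0.62, 0, 0, 0, -2.7],
    [0.5, -0.03, -0.62, 0, 0, 0, -2.7],
    [0.5, -0.02, -0.62, 0, 0, 0, -2.7],
    [0.5, -0.02, -0.62, 0, 0, 0, -2.7],
    [0.5, -0.02, -0.62, 0, 0, 0, -2.7],
    [0.5, -0.02, -0.62, 0, 0, 0, -2.7],
    [0.5, -0.02, -0.62, 0, 0, 0, -2.7],
    [0.5, -0.02, -0.62, 0, 0, 0, -2.7],
    [0.5, -0.02, -0.62, 0, 0, 0, -2.7],
    [0.5, -0.02, -0.62, 0, 0, 0, -2.7],
  ],
)

```text
clock: 6.8
position: [543.2, -196.8, 68.0]
ee_rot: [-0.678, 0.735, 0.0, -0.0]
contact_force: [-3.0, -1.5, 0.6]
gripper_width: 42.5
```

>>> servo_tool(
  rows=[
    [0.5, -0.02, -0.62, 0, 0, 0, -2.7],
    [0.5, -0.02, -0.62, 0, 0, 0, -2.7],
    [0.5, -0.02, -0.62, 0, 0, 0, -2.7],
    [0.5, -0.02, -0.62, 0, 0, 0, -2.7],
    [0.5, -0.02, -0.62, 0, 0, 0, -2.7],
    [0.5, -0.02, -0.62, 0, 0, 0, -2.7],
    [0.5, -0.02, -0.62, 0, 0, 0, -2.7],
    [0.5, -0.02, -0.62, 0, 0, 0, -2.7],
  ],
)

```text
clock: 7.6
position: [592.6, -191.3, 68.1]
ee_rot: [0.804, -0.595, 0.0, 0.0]
contact_force: [-1.6, -0.9, -0.0]
gripper_width: 42.6
```

```bash
python3 st.py && python3 - <<'E'
from h import *
save(get_image("wrist"),"w2.png")
E
```

```text
7.6 [ 592.6 -191.3   68.1] a -73.0 th -72.9 r 132.6 [-1.6 -0.9 -0. ] 42.585378039432264
```

View pics/w2.png

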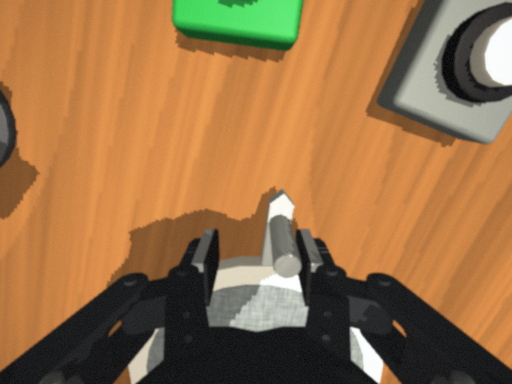

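The wrist view shows the post (286,262) resting against the trailing pad and following. I'll continue.

>>> servo_tool(
  rows=[
    [0.5, -0.02, -0.62, 0, 0, 0, -2.7],
    [0.5, -0.02, -0.62, 0, 0, 0, -2.7],
    [0.5, -0.02, -0.62, 0, 0, 0, -2.7],
    [0.5, -0.02, -0.62, 0, 0, 0, -2.7],
    [0.5, -0.02, -0.62, 0, 0, 0, -2.7],
    [0.5, -0.02, -0.62, 0, 0, 0, -2.7],
    [0.5, -0.02, -0.62, 0, 0, 0, -2.7],
    [0.5, -0.02, -0.62, 0, 0, 0, -2.7],
    [0.5, -0.02, -0.62, 0, 0, 0, -2.7],
    [0.5, -0.02, -0.62, 0, 0, 0, -2.7],
    [0.5, -0.02, -0.62, 0, 0, 0, -2.7],
    [0.5, -0.02, -0.62, 0, 0, 0, -2.7],
  ],
)

```text
clock: 8.85
position: [654.2, -150.8, 68.2]
ee_rot: [0.938, -0.348, 0.001, 0.0]
contact_force: [-0.6, -2.9, -0.3]
gripper_width: 42.7
```

>>> servo_tool(
  rows=[
    [0.5, -0.02, -0.46, 0, 0, 0, -2.0],
    [0.5, -0.02, -0.46, 0, 0, 0, -2.0],
    [0.5, -0.02, -0.46, 0, 0, 0, -2.0],
    [0.5, -0.01, -0.35, 0, 0, 0, -1.5],
    [0.5, -0.01, -0.35, 0, 0, 0, -1.5],
    [0.5, -0.01, -0.23, 0, 0, 0, -1.0],
    [0.5, -0.01, -0.23, 0, 0, 0, -1.0],
    [0.5, 0, -0.23, 0, 0, 0, -1.0],
    [0.5, 0, -0.23, 0, 0, 0, -1.0],
    [0.5, 0, 0, 0, 0, 0, 0],
    [0.5, 0, 0, 0, 0, 0, 0],
  ],
)

```text
clock: 9.95
position: [670.2, -124.9, 67.0]
ee_rot: [0.971, -0.24, -0.0, -0.0]
contact_force: [-0.4, 0.3, -0.5]
gripper_width: 43.0
```

```bash
python3 st.py && python3 - <<'E'
from h import *
w=get_image("wrist");save(w,"w3.png");lz=[553.6+221*np.cos(np.radians(-26)),-64.6+221*np.sin(np.radians(-26)),68]
print(proj(w,lz))
E
```

```text
9.95 [ 670.2 -124.9   67. ] a -27.7 th -27.3 r 131.3 [-0.4  0.3 -0.5] 42.96295188683742
[243.27417445  71.94199862]
```

View pics/w3.png

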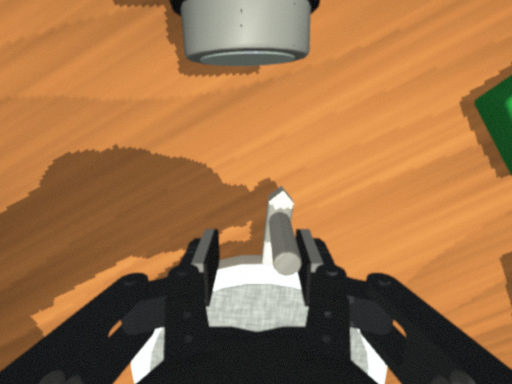

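```bash
python3 - <<'E'
from h import *
w=get_image("wrist")
P=np.array([553.6,-64.6])
def az(u,v,z):p=cast(w,u,v,z);d=p[:2]-P;return np.round(p[:2],1),round(float(np.hypot(*d)),1),round(float(np.degrees(np.arctan2(d[1],d[0]))),1)
print("lens",az(247,57,68),"post",az(287,262,84),"tip",az(281,196,33),"bartip mid low",az(280,188,21))
E
```

```text
lens (array([ 756.6, -165.8]), 226.9, -26.5) post (array([ 668.8, -140.3]), 137.8, -33.3) tip (array([ 681.5, -148.1]), 152.8, -33.1) bartip mid low (array([ 682.7, -149.1]), 154.3, -33.2)
```

Arm at -33.2°, lens at -26.0 to -26.5°. It needs another +6.8°.

>>> servo_tool(
  rows=[
    [0.5, 0, -0.23, 0, 0, 0, -1.0],
    [0.5, -0.01, -0.23, 0, 0, 0, -1.0],
    [0.5, -0.01, -0.23, 0, 0, 0, -1.0],
    [0.5, 0, -0.23, 0, 0, 0, -1.0],
    [0.5, 0, -0.23, 0, 0, 0, -1.0],
    [0.5, 0, -0.23, 0, 0, 0, -1.0],
    [0.5, 0, -0.18, 0, 0, 0, -0.8],
    [0.5, 0, 0, 0, 0, 0, 0],
    [0.5, 0, 0, 0, 0, 0, 0],
    [0.5, 0, 0, 0, 0, 0, 0],
  ],
)

```text
clock: 11.05
position: [677.1, -110.9, 67.6]
ee_rot: [0.983, -0.182, 0.0, -0.0]
contact_force: [-0.9, 0.0, -0.7]
gripper_width: 42.6
```

```bash
python3 st.py && python3 - <<'E'
from h import *
w=get_image("wrist");save(w,"w4.png")
E
```

```text
11.05 [ 677.1 -110.9   67.6] a -20.9 th -20.5 r 131.8 [-0.9  0.  -0.7] 42.597648538601966
```

View pics/w4.png

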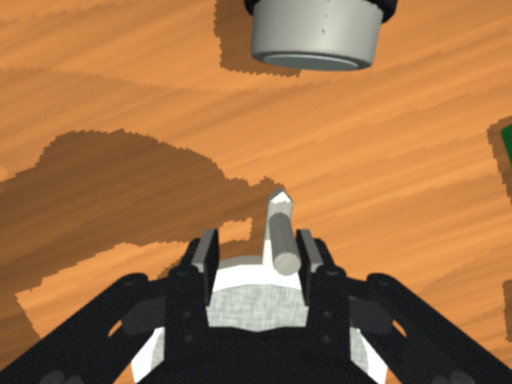

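>>> servo_tool(
  rows=[
    [0.5, 0, 0.2, 0, 0, 0, 0],
    [0.5, 0, 0.3, 0, 0, 0, 0],
    [0.5, 0, 0.2, 0, 0, 0, 0],
    [0.5, 0, 0, 0, 0, 0, 0],
    [0.5, 0, 0, -1, 0, 0, 0],
    [0.5, 0, 0, -2, 0, 0, 0],
    [0.5, 0, 0, -2, 0, 0, 0],
    [0.5, 0, 0, -3, 0, 0, 0],
    [0.5, 0, 0, -3, 0, 0, 0],
    [0.5, 0, 0, 0, 0, 0, 0],
  ],
)

```text
clock: 12.1
position: [677.1, -117.9, 184.2]
ee_rot: [0.983, -0.181, 0.006, -0.0]
contact_force: [0.0, -0.1, 0.4]
gripper_width: 42.2
```

```bash
python3 st.py && python3 - <<'E'
from h import *
w=get_image("wrist");save(w,"w5.png",s=1.4)
s=read_state();a=yaw(s["ee_rot"])[0];p=s["position"]
show([[float(v) for v in r] for r in plan(p,a,line(p,a,[501.4,-322.6,130,a],10),0)])
E
```

```text
12.1 [ 677.1 -117.9  184.2] a -20.9 th -23.3 r 134.5 [ 0.  -0.1  0.4] 42.23073005044423
[[0,-0.9,2.54,0.51,0,0,0.0],[0,-0.89,2.54,0.52,0,0,0.0],[0,-0.9,2.53,0.51,0,0,0.0],[0,-0.9,2.54,0.52,0,0,0.0],[0,-0.89,2.54,0.51,0,0,0.0],[0,-0.9,2.54,0.51,0,0,0.0],[0,-0.9,2.53,0.52,0,0,0.0],[0,-0.89,2.54,0.51,0,0,0.0],[0,-0.9,2.54,0.52,0,0,0.0],[0,-0.89,2.54,0.51,0,0,0.0]]
```

View pics/w5.png

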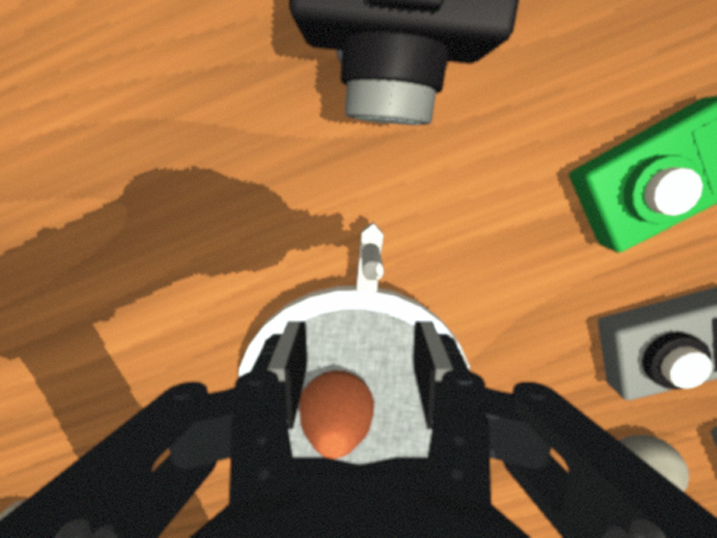

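Wrist view: the post is free at (371,266), the bar tip is at (372,232) and the lens front at (390,113). The stone is still standing at (337,412).

```bash
python3 - <<'E'
from h import *
w=get_image("wrist")
t=get_image("top");save(t,"t5.png")
P=np.array([553.6,-64.6])
def az(u,v,z):p=cast(w,u/1.4-.15,v/1.4-.15,z);d=p[:2]-P;return np.round(p[:2],1),round(float(np.hypot(*d)),1),round(float(np.degrees(np.arctan2(d[1],d[0]))),1)
print("lens",az(390,113,68),"post",az(371,266,84),"tip",az(372,233,33),"base",az(368,290,33))
# camera body front edge ends
# barrel left/right edge pairs at z=68 : front and back widths
print("barrel front",az((346+434)/2,(115+118)/2,68),"barrel back",az((343+447)/2,80,68))
# disc circle centre from white/grey lower contour in this view
h=cv2.cvtColor(w["image"],cv2.COLOR_RGB2HSV);m=((h[...,1]<45)&(h[...,2]>130)).astype(np.uint8)
m[:204]=0
cs,_=cv2.findContours(m,0,1);c=max(cs,key=cv2.contourArea)[:,0]
q=np.array([cast(w,*x,34)[:2] for x in c]);k=(abs(np.linalg.norm(q-P,axis=1)-100)<5)
f=q[k];s=np.linalg.lstsq(np.c_[2*f,np.ones(len(f))],(f**2).sum(1),rcond=None)[0];print("disc",s[:2],np.sqrt(s[2]+s[:2]@s[:2]),k.sum())
r=np.linalg.norm(f-P,axis=1);print(np.mean(r),np.std(r))
E
```

```text
lens (array([ 757.2, -167.6]), 228.1, -26.8) post (array([ 678. , -125.9]), 138.7, -26.2) tip (array([ 685.9, -131. ]), 148.0, -26.6) base (array([ 645.3, -112.6]), 103.5, -27.6)
barrel front (array([ 755.4, -166.9]), 226.2, -26.9) barrel back (array([ 772.8, -176.2]), 246.0, -27.0)
disc [560.07387882 -67.13760708] 97.03583109894304 167
101.27310721572236 2.4929324316511376
```

The arm (-26.2 to -26.6°) and lens (-26.0 to -27.0°) agree within about 1°, against a tolerance of 4.5°. Next is the button: I'll shut the gripper and hover over it.

>>> servo_tool(
  rows=[
    [0, -0.9, 2.5, 0.5, 0, 0, 0],
    [0, -0.9, 2.5, 0.5, 0, 0, 0],
    [0, -0.9, 2.6, 0.5, 0, 0, 0],
    [0, -0.9, 2.5, 0.5, 0, 0, 0],
    [0, -0.9, 2.5, 0.5, 0, 0, 0],
    [0, -0.9, 2.6, 0.5, 0, 0, 0],
    [0, -0.9, 2.5, 0.5, 0, 0, 0],
    [0, -0.9, 2.5, 0.5, 0, 0, 0],
    [0, -0.9, 2.6, 0.5, 0, 0, 0],
    [0, -0.9, 2.5, 0.5, 0, 0, 0],
    [0, 0, 0, 0, 0, 0, 0],
    [0, 0, 0, 0, 0, 0, 0],
  ],
)

```text
clock: 13.45
position: [498.9, -321.9, 126.4]
ee_rot: [0.983, -0.182, -0.001, -0.0]
contact_force: [0.6, -0.0, 0.1]
gripper_width: -0.1
```

```bash
python3 st.py && python3 - <<'E'
from h import *
w=get_image("wrist");t=get_image("top")
print("pred btn px",proj(w,[501.4,-322.6,46.8]))
a=w["image"][:,:,::-1];b=cv2.resize(t["image"][40:240,180:400,::-1],None,fx=1.92,fy=1.92,interpolation=cv2.INTER_CUBIC)
b=b[:384,:288+0] if False else cv2.resize(b,(422,384));cv2.imwrite("pics/w6.png",cv2.resize(np.hstack([a,b]),None,fx=.85,fy=.85))
E
```

```text
13.45 [ 498.9 -321.9  126.4] a -21.0 th -102.0 r 263.0 [ 0.6 -0.   0.1] -0.1490203191528906
pred btn px [256.21529097 198.70700197]
```

View pics/w6.png

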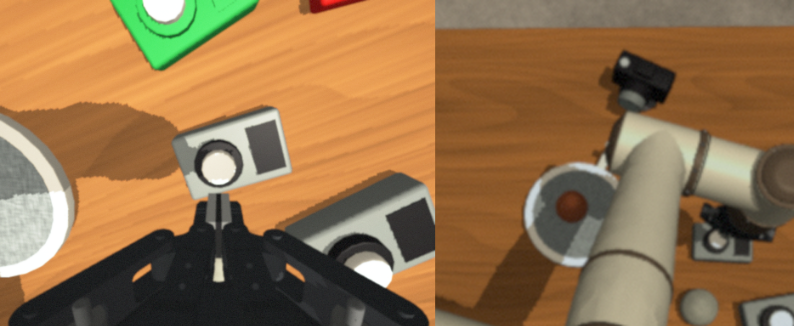

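The button is at (218,167) of the 0.85x picture, 2 px from the prediction, on the small grey box. I'll descend to just above it, then press.

>>> servo_tool(
  rows=[
    [0, 0.2, 0, 1.5, 0, 0, 0],
    [0, 0, 0, 2, 0, 0, 0],
    [0, 0, 0, 1.5, 0, 0, 0],
    [0, 0, 0, 1, 0, 0, 0],
    [0, 0, 0, 0, 0, 0, 0],
    [0, 0, 0, 0, 0, 0, 0],
  ],
)

```text
clock: 14.15
position: [502.2, -322.2, 67.7]
ee_rot: [0.983, -0.181, 0.0, 0.0]
contact_force: [-0.0, -0.3, 1.0]
gripper_width: -0.1
```

```bash
python3 st.py
```

```text
14.15 [ 502.2 -322.2   67.7] a -20.9 th -101.3 r 262.7 [-0.  -0.3  1. ] -0.059553021272512434
```

>>> servo_tool(
  rows=[
    [0, 0, 0, 0.3, 0, 0, 0],
    [0, 0, 0, 0.3, 0, 0, 0],
    [0, 0, 0, 0.3, 0, 0, 0],
    [0, 0, 0, 0.2, 0, 0, 0],
    [0, 0, 0, 0.2, 0, 0, 0],
    [0, 0, 0, 0, 0, 0, 0],
  ],
)

```text
clock: 14.75
position: [502.4, -322.6, 56.9]
ee_rot: [0.983, -0.181, 0.001, 0.0]
contact_force: [-2.6, 3.1, 14.3]
gripper_width: -0.0
```

>>> servo_tool(
  rows=[
    [0, 0, 0, 0.2, 0, 0, 0],
    [0, 0, 0, 0, 0, 0, 0],
  ],
)

```text
clock: 14.95
position: [502.4, -322.6, 56.7]
ee_rot: [0.984, -0.181, 0.001, 0.001]
contact_force: [-5.9, 5.8, 21.4]
gripper_width: -0.3
```

The force is 21 N with the tip stopped, so either the button is bottomed or the fingertip is on something hard. I'll back off in small steps and read the force profile.

>>> servo_tool(
  rows=[
    [0, 0, 0, -0.3, 0, 0, 0],
    [0, 0, 0, 0, 0, 0, 0],
  ],
)

```text
clock: 15.15
position: [502.3, -322.6, 57.0]
ee_rot: [0.983, -0.181, 0.001, 0.0]
contact_force: [0.1, 2.2, 10.6]
gripper_width: 0.1
```

>>> servo_tool(
  rows=[
    [0, 0, 0, -0.2, 0, 0, 0],
    [0, 0, 0, 0, 0, 0, 0],
  ],
)

```text
clock: 15.35
position: [502.3, -322.6, 57.9]
ee_rot: [0.983, -0.182, 0.001, 0.0]
contact_force: [1.4, 0.5, 3.4]
gripper_width: -0.1
```

>>> servo_tool(
  rows=[
    [0, 0, 0, -0.2, 0, 0, 0],
    [0, 0, 0, 0, 0, 0, 0],
  ],
)

```text
clock: 15.55
position: [502.2, -322.6, 59.5]
ee_rot: [0.983, -0.182, 0.001, 0.0]
contact_force: [2.2, 0.4, 1.9]
gripper_width: 0.1
```

>>> servo_tool(
  rows=[
    [0, 0, 0, -0.2, 0, 0, 0],
    [0, 0, 0, 0, 0, 0, 0],
  ],
)

```text
clock: 15.75
position: [501.5, -322.5, 61.3]
ee_rot: [0.983, -0.182, -0.0, 0.0]
contact_force: [0.2, -0.9, 1.9]
gripper_width: 0.2
```

>>> servo_tool(
  rows=[
    [0, 0, 0, -0.3, 0, 0, 0],
    [0, 0, 0, 0, 0, 0, 0],
  ],
)

```text
clock: 15.95
position: [500.5, -322.2, 63.9]
ee_rot: [0.983, -0.182, -0.001, -0.0]
contact_force: [0.3, -0.6, -0.9]
gripper_width: -0.0
```

The profile is a spring of about 6 mm travel: free at 63, 3.4 N at 57.9, hard stop at 57. So the button was pressed fully and has come back up. I'll retract clear and take a last look.

>>> servo_tool(
  rows=[
    [0, 0, 0, -2, 0, 0, 0],
    [0, 0, 0, -4, 0, 0, 0],
    [0, 0, 0, -5, 0, 0, 0],
    [0, -3, 3, -4, 0, 0, 0],
    [0, -3, 4, -2, 0, 0, 0],
    [0, -3, 4, 0, 0, 0, 0],
    [0, -3, 4, 0, 0, 0, 0],
    [0, 0, 0, 0, 0, 0, 0],
    [0, 0, 0, 0, 0, 0, 0],
  ],
)

```text
clock: 16.85
position: [342.7, -415.4, 226.7]
ee_rot: [0.983, -0.183, -0.001, -0.001]
contact_force: [1.1, 0.3, 0.3]
gripper_width: 0.1
```

```bash
python3 st.py && python3 - <<'E'
from h import *
import pickle
t=get_image("top");s=get_image("scene");o=pickle.load(open("ims.pkl","rb"))
a=cv2.resize(t["image"][50:250,130:400,::-1],(540,400));
b=cv2.resize(s["image"][120:320,180:360,::-1],(360,400))
cv2.imwrite("pics/end.png",cv2.resize(np.hstack([a,b]),None,fx=.88,fy=.88,interpolation=cv2.INTER_AREA))
for n,i,bx in(("jar",s,(305,132,328,165)),("tape",s,(268,134,296,156)),("cobble",s,(182,222,210,248))):
    x0,y0,x1,y1=bx;d=np.abs(i["image"][y0:y1,x0:x1].astype(int)-o["scene"]["image"][y0:y1,x0:x1]).mean();print(n,"mean px diff",round(d,1))
E
```

```text
16.85 [ 342.7 -415.4  226.7] a -21.1 th -121.0 r 409.3 [1.1 0.3 0.3] 0.07330341995226305
jar mean px diff 8.5
tape mean px diff 7.9
cobble mean px diff 34.8
```

View pics/end.png

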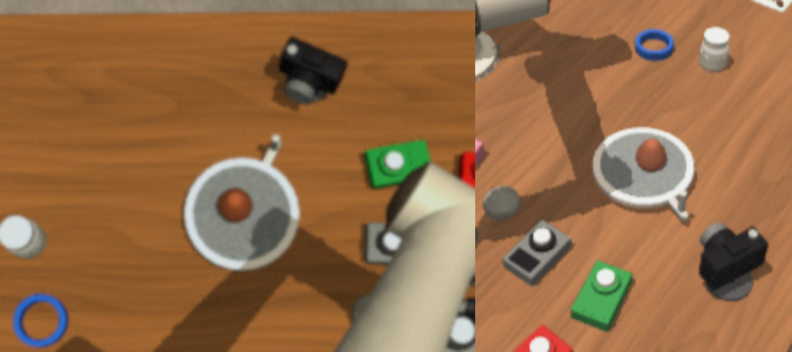

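The last view shows the arm pointing at the lens, the stone upright, the button up, and the jar and tape in place. The cobble's pixel difference is the robot's shadow falling on it. I'm handing it in.

```bash
python3 -c "
from bench import *
print(job_done())"
```

```text
the job is handed in; nothing more can be done
None
```

I turned the arm about 155° anticlockwise by its post, with half-open fingers around the post, until it pointed at the lens. I then backed off without contact, pressed the button on the small grey box, let it come back up, and handed the job in at about 17 s.

What the last checks showed:
- **Arm direction:** the arm measured -26.2 to -26.6° (one point at the bar's foot read -27.6°) and the lens -26.0 to -27.0°, against a tolerance of 4.5°. These come from before the press; the closing pictures showed the arm still on the lens by eye.
- **Shutter:** the force profile showed about 6 mm of spring travel, a hard stop at up to 21 N, and zero force on release, so the button went fully down and came back up. I could not read the joint value directly.
- **Stone and bystanders:** the stone stands upright near the disc's centre, and the jar and tape look unchanged. The cobble's automatic picture comparison differed (34.8). I put that down to the robot's shadow falling on it; I never went near it, but I did not measure its position again.

Two measurements disagreed with the given sizes. The lens came out 226 to 229 mm from the axis instead of 221 mm, and the button top at 47 mm although the press suggests about 52 mm. Neither mattered to the outcome.

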